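# Blow out a batch of amber bottles on the bench air rinser

## Robot

A 6-joint arm with a two-finger parallel gripper is mounted at the origin on the work surface. World frame = base frame: x ahead of the robot, y to its left, z up, the work surface at z = 0. Lengths are in mm, angles in rad, forces in N, time in s.
With the tool pointing down it reaches from about 300 to 775 mm from the base axis. Payload 14.6 kg.
Tool frame: the origin (TCP) lies midway between the tips of the shut fingers; the grasp point (between the pads) lies 19 mm behind it (manip.grasp_offset is the distance from the TCP to the grasp point, in mm); z points along the fingers, y is the line along which they close (so a half turn about z gives the same grasp; the last joint's range is limited). The gripper opens to 94 mm and grips with 3 to 60 N. Pads are 16 mm wide; open, the fingers measure 119 mm over their backs; the gripper's body (75 mm by 177 mm) begins 78 mm behind the grasp point.
Start: joints at [1.079, 0.3, 1.521, -0, 1.321, -0.067], TCP at [226.672, 501.108, 205.446] pointing down, gripper open.
Joint ranges: [-3.03, 3.03], [-0.79, 2.21], [0.23, 2.52], [-1.04, 4.18], [0, 3.07], [-2.55, 2.55]. Speed limits (rad/s): [2.22, 2.22, 2.57, 3.14, 3.14, 3.14].

## Interface

Orientations are given as [roll, pitch, yaw] about the fixed x, y, z axes, in that order (R = Rz(yaw) Ry(pitch) Rx(roll)).
In Python, from cell import manip, viewer gives the robot as it stands. The module is installed in compiled form; this text tells all that it offers.
- The arm moves only by the tool move_arm, never from a script. Its argument "moves" is a list of rows, each a list of 4 numbers: the shift along the tool's x, y, z in m, then the turn about the tool's z in rad. A call has 1 to 12 rows; each row is the pose to reach, as a shift and turn from the pose commanded when the call began, along the tool's axes at that moment; what a row does not reach only later rows make up. A row lasts 1/10 s, in which the tool goes at most 50 mm and 8.59 degrees, less where a joint would pass 70% of its speed; a pose out of reach is approached as far as the arm can. A call with a gripper value outside its range is refused whole. "jaw" is the finger opening in m, from 0 to 0.094, set as the call begins (left out, the last holds). The fingers move at their own pace and stop on an object; "squeeze" is the grip in N (left out, the last holds). Time passes only in rows, so rows that repeat a pose let the fingers close. It gives the time, the measured TCP pose, the force, the opening and the grip force at its end, in the units of the state.
- manip.read_state(): the state, without advancing time (a new reading comes with each control period).
- viewer.camera(name): name is "scene" or "side" or "wrist"; returns a dict with "frame" (420x560x3 uint8, blue, green, red), "z_map" (420x560 float32, mm along the optical axis (not along the pixel's ray), 0 where there is no reading), "fx", "fy", "cx", "cy" (pixels), "origin" and "orientation" of the camera in the world. Camera axes: x right, y down, z forward; pixel columns grow to the right and rows downward; lengths in mm; the calibration is good to about 2 mm. A picture is of the moment at which its call begins.
- manip.sign_off(): hands the job in; it is judged then, once.
The state is a dict: "clock": time; "joints": joint angles; "qd": joint speeds; "effort": joint torques, N m; "eef_pos": TCP position; "eef_rot": TCP orientation; "wrist_force": force on the tool from outside, world axes, zero at the start; "moment": the same for the moment, N m; "finger_gap": finger opening in mm; "finger_force": force on a finger pad.
Only numpy, scipy, OpenCV 4.12 (cv2) and the standard library are available. Lean on these libraries where they do the work, as an engineer would, in place of code of your own. Each camera call takes 0.05 s, during which the arm holds its last target. There are 200 camera calls.

## Task

Stand every open, empty amber bottle from the bench upright in its own cell of the air rinser's carriage, push the carriage fully home under the nozzles, and only then open the air valve to half, the middle mark, never beyond it towards wide open; let it blow there for three seconds and shut the valve again. Then draw the carriage all the way back out and stand the bottles upright in the oak tray, leaving the valve shut, the carriage out and the capped bottles and the other glassware where they are.

Things in the scene. Friction and masses are not known exactly. Their poses are not given: they have to be found in the camera images.
- bottle1: one of two or three identical open, empty amber glass bottles (None if this one is absent today): no cap, no label, dark hole in the mouth. Body 50 mm across up to 74 mm, shoulder, then a plain round neck 24 mm across from 87 to 112 mm, the top; about 130 g, heavy at the foot. It stands on the bench at the left. Origin: centre of the underside, z up along the bottle.
- bottle2: one of two or three identical open, empty amber glass bottles (None if this one is absent today): no cap, no label, dark hole in the mouth. Body 50 mm across up to 74 mm, shoulder, then a plain round neck 24 mm across from 87 to 112 mm, the top; about 130 g, heavy at the foot. It stands on the bench at the left. Origin: centre of the underside, z up along the bottle.
- bottle3: one of two or three identical open, empty amber glass bottles (None if this one is absent today): no cap, no label, dark hole in the mouth. Body 50 mm across up to 74 mm, shoulder, then a plain round neck 24 mm across from 87 to 112 mm, the top; about 130 g, heavy at the foot. It stands on the bench at the left. Origin: centre of the underside, z up along the bottle.
- rinser: bench air rinser, fixed: grey base 270 x 270 mm, 18 mm high; two columns at its x = 85, y = +-122 mm carry a manifold bar 28 mm wide (170 to 194 mm up) with three nozzles down to 152 mm, 66 mm apart. Pipe with regulator (140 mm high, at x = 100, y = -175 mm) and ball valve on its right. Origin: on the bench under the base's middle; x away from the robot, the way the carriage slides in; y left.
- carriage (a joint): travel of the carriage (m): 0 = all the way out towards the robot, 0.15 = fully home against its stop, its three cells under the nozzles. Starts in its outer third; slides along the rinser's x with about 2 N of friction and stays where it is left. A steel plate with fence and two dividers 40 mm high: three cells in a row along y.
- carriage_floor (a point): middle of the carriage's floor (upper face, 30 mm over the bench), moving with it; axes as the rinser's.
- cell_left (a point): centre of the floor of the left (+y) cell, moving with the carriage. Each cell is 62 x 62 mm inside, with walls 40 mm high, for one bottle.
- cell_mid (a point): centre of the floor of the middle cell.
- cell_right (a point): centre of the floor of the right (-y) cell.
- carriage_grip (a point): point on the axis of the carriage's upright black handle, a round grip 20 mm across in front of the cells, 75 mm from their row towards the robot; the point is 85 mm over the bench, the handle's top 104 mm, its lower end 42 mm.
- air_valve (a joint): angle of the ball valve's lever (rad): 0 = shut, lever across the pipe, pointing to the rinser's right (-y); 0.785 = half open, over the middle mark; 1.571 = wide open, pointing to the robot (-x). Opens clockwise seen from above. The quarter plate under it has a black line at shut, half and wide open. Needs about 0.25 N m, stays where it is left.
- valve_axis (a point): point on the lever's upright turning axis, at the lever's mid height, 125 mm over the bench; axes as the rinser's.
- valve_grip (a point): middle of the lever's black sleeve, 85 mm from the turning axis, 125 mm over the bench; moves with the lever. The sleeve is 18 mm wide, 14 mm high and reaches from 48 to 116 mm from the axis; below it is free space down to the bench. The point's own -y axis points outward along the lever.
- tray: oak tray, fixed, on the bench at the right: 240 x 100 mm outside, 46 mm high, walls and floor 8 mm thick, so 224 x 84 mm inside. Origin: on the bench under its middle; x along its long side.
- tray_floor (a point): middle of the tray's inner floor, 8 mm over the bench; axes as the tray's.
- full_bottle: an amber bottle like the empty ones but with a black screw cap (32 mm across, top at 118 mm) and a paper label: full, not to be touched. It stands among the empty ones. Origin: centre of the underside.
- full_bottle2: another such capped and labelled bottle beyond the tray; leave it. Origin: centre of the underside.
- big_bottle: a bigger capped amber bottle, 66 mm across, 151 mm high; leave it. Origin: centre of the underside.
- cylinder: glass measuring cylinder, 28 mm across, 163 mm high, on a white foot 68 mm across; leave it. Origin: centre of the underside.
- beaker: clear glass beaker, 68 mm across the mouth, 75 mm high; leave it. Origin: centre of the underside.

How it is judged:
By the outcome, as a careful person would: the job done as asked, in the order asked, and still so for the second after the job is handed in, with the robot touching nothing.
Of bottle1, bottle2, bottle3 only 2 to 3 are there at a start; the rules pass over those that are not, and their reading is None.
At some moment in a run one of bottle1, bottle2, bottle3 may be knocked a few centimetres aside while the robot is not near it.
It also fails if it takes over 210 s, if anything falls off the work surface, if the arm or the gripper's body presses on something with over 40 N, if the wrist force passes 120 N, or if a joint passes its speed limit or range.

## Working session

There is one attempt and no reset: what is moved stays moved. The work goes in short steps, Python scripts to look and compute and a tool call to move; the robot and the scene stay as the last step left them, time stands still between calls to the robot, and variables do not carry over. Pictures are saved under pics/ and viewed, at most 14 in all, crops included, and the job is handed in when it is done.

Besides the shell and the picture viewer there is one more tool, called after ">>>" as name(argument=value, ...) on one line, values as JSON. move_arm: Moves the arm, as the interface text tells. Its arguments: {"type":"object","properties":{"moves":{"type":"array"},"jaw":{"type":"number"},"squeeze":{"type":"number"}},"required":["moves"]}

```bash
mkdir -p pics; cat > h.py <<'E'
import numpy as np, cv2
from cell import manip, viewer
from scipy.spatial.transform import Rotation as R
def shot(n,fn=None):
    c=viewer.camera(n)
    if fn: cv2.imwrite('pics/'+fn,c['frame']); np.savez('pics/'+fn[:-4],**{k:np.array(v) for k,v in c.items()})
    return c
def rot(c):
    o=np.array(c['orientation'],float)
    return o if o.shape==(3,3) else (R.from_euler('xyz',o).as_matrix() if o.size==3 else R.from_quat(o).as_matrix())
def cloud(c):
    z=c['z_map'].astype(float);v,u=np.indices(z.shape)
    p=np.stack([(u-c['cx'])/c['fx']*z,(v-c['cy'])/c['fy']*z,z],-1)
    return p@rot(c).T+np.array(c['origin'])
def ray(c,u,v,h):
    d=rot(c)@np.array([(u-c['cx'])/c['fx'],(v-c['cy'])/c['fy'],1]);o=np.array(c['origin'])
    return o+d*(h-o[2])/d[2]
E
python3 - <<'E'
from h import *
s=manip.read_state();print(s)
for n in('scene','side','wrist'):
    c=shot(n,n+'0.png');print(n,c['origin'],c['orientation'],c['fx'],c['cx'])
E
```

```text
{'clock': 0.0, 'joints': array([ 1.07943298e+00,  3.00468318e-01,  1.52159740e+00,  1.99978229e-06,
        1.32070108e+00, -6.66089826e-02]), 'qd': array([ 0.00119837,  0.00076466, -0.00029974,  0.00028603, -0.0003167 ,
       -0.0003891 ]), 'effort': array([-3.44643711e-03, -5.31796467e+01, -3.52734804e+01,  7.07520708e-02,
        2.43296177e-02, -1.45466074e-04]), 'eef_pos': array([226.53224213, 500.88515998, 204.88095589]), 'eef_rot': array([-3.14042124e+00, -8.00835874e-05,  2.71683775e+00]), 'wrist_force': array([-0.42993912, -0.00099845, -0.15515205]), 'moment': array([-0.01808612, -0.04270924, -0.02790351]), 'finger_force': 0.0, 'finger_gap': 93.78232577682303}
scene [1032.38608596 -764.90168551  929.80981372] [-2.31673367 -0.01851078  0.5416891 ] 427.62753289776373 283.25719411936876
side [ 197.9357807  -703.78358    1031.27153713] [-2.41239976 -0.00287272 -0.50638256] 422.3306236429165 276.86577589292375
wrist [165.14145167 529.84626092 383.63499836] [2.90348977e+00 1.03968311e-03 1.14580670e+00] 374.6635340162381 282.5690041469091
```

View pics/scene0.png

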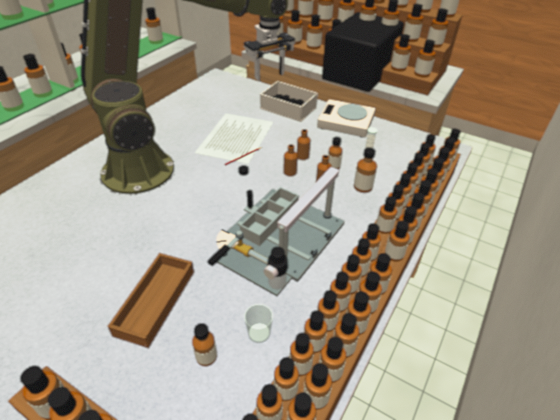

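View pics/side0.png

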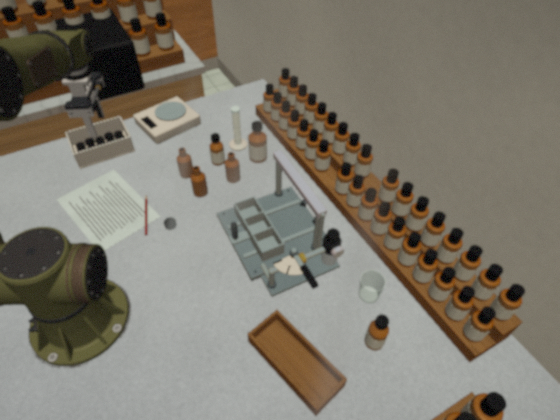

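View pics/wrist0.png

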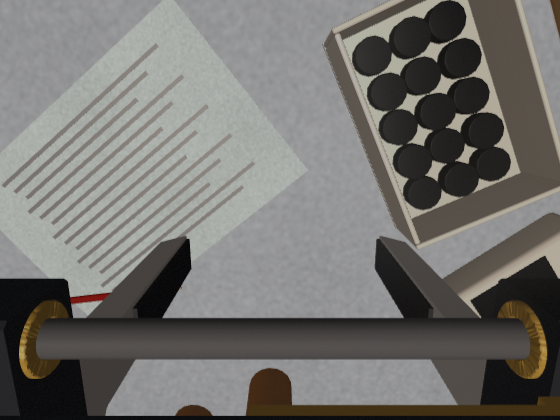

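The scene view shows three open amber bottles at about (291,158), (304,145) and (324,170), with a capped one at (336,153). The side view shows the same three at (185,162), (199,182) and (233,167). The rinser is centred near (280,225) in the scene view, the lever points towards -y, the tray is at (152,298), and the wrist view shows no bottles clearly. Next I measure with the depth clouds.

```bash
cat > m.py <<'E'
from h import *
W=[np.load(f'pics/{n}0.npz') for n in('scene','side')]
cl=[cloud(c) for c in W]
def top(h,w): # top-down raster (2mm) from both views, z in band
    pass
if __name__=='__main__':
  for n,P,c in zip(('scene','side'),cl,W):
    print(n)
    hsv=cv2.cvtColor(c['frame'],cv2.COLOR_BGR2HSV)
    def comps(lo,hi,box,extra=None,minn=4):
        m=(P[...,2]>lo)&(P[...,2]<hi)&(P[...,0]>box[0])&(P[...,0]<box[1])&(P[...,1]>box[2])&(P[...,1]<box[3])
        if extra is not None:m&=extra
        k,l,st,ce=cv2.connectedComponentsWithStats(m.astype(np.uint8))
        for i in range(1,k):
            if st[i,4]>=minn:
                q=P[l==i];print('  px',ce[i].round(),st[i,4],'min',q.min(0).round(),'max',q.max(0).round(),'mean',q.mean(0).round(1))
    print(' tops 104-125');comps(90,118,(150,800,50,550))
    print(' bar/valve 120-140 ');comps(118,140,(300,800,-250,60))
    print(' bar');comps(188,200,(300,800,-250,200))
    m=(abs(P[...,2]-46)<4)&(P[...,1]<-100)&(P[...,0]<560)&(P[...,0]>150)&(hsv[...,1]>90)
    k,l,st,ce=cv2.connectedComponentsWithStats(m.astype(np.uint8));q=P[m];print(' tray',cv2.minAreaRect(q[:,:2].astype(np.float32)),len(q))
    m=(abs(P[...,2]-70)<4)&(P[...,1]<150)&(P[...,0]<700)&(P[...,0]>250)&(P[...,1]>-120)
    q=P[m];print(' fence',cv2.minAreaRect(q[:,:2].astype(np.float32)),len(q))
    m=(abs(P[...,2]-18)<3)&(P[...,1]<250)&(P[...,0]<760)&(P[...,0]>250)&(P[...,1]>-150)
    q=P[m];print(' base',cv2.minAreaRect(q[:,:2].astype(np.float32)),len(q))
E
python3 m.py
```

```text
scene
 tops 104-125
  px [304. 133.] 58 min [434. 368.  91.] max [460. 397. 116.] mean [448.1 377.  104.5]
  px [336. 142.] 67 min [552. 372.  91.] max [584. 404. 118.] mean [570.2 381.6 108.8]
  px [369. 145.] 37 min [658. 421.  94.] max [684. 445. 118.] mean [672.5 428.5 108.3]
  px [291. 148.] 62 min [441. 261.  90.] max [467. 287. 115.] mean [456.4 271.3 104.8]
  px [325. 159.] 60 min [569. 268.  90.] max [591. 295. 116.] mean [580.7 278.7 105.1]
  px [367. 165.] 198 min [672. 303.  90.] max [737. 354. 118.] mean [707.7 324.  102.8]
  px [330. 196.] 48 min [663. 118.  90.] max [682. 134. 118.] mean [674.3 123.9 104.7]
 bar/valve 120-140 
  px [230. 244.] 231 min [ 542. -250.  119.] max [ 565. -152.  138.] mean [ 554.1 -202.6  128.8]
  px [279. 252.] 187 min [ 656. -187.  118.] max [ 692. -110.  140.] mean [ 674.  -159.7  131.7]
 bar
  px [308. 197.] 790 min [ 647. -131.  188.] max [686. 144. 198.] mean [667.6  -4.6 193.7]
 tray ((462.2982177734375, -489.3323974609375), (180.99917602539062, 475.03607177734375), 1.985016942024231) 940
 fence ((565.9374389648438, 14.189613342285156)
[... 1033 characters left out ...]
] 72 min [ 653. -183.  118.] max [ 681. -153.  140.] mean [ 662.7 -172.7  129.9]
  px [333. 234.] 4 min [ 663. -173.  138.] max [ 671. -166.  140.] mean [ 668.1 -169.4  139. ]
  px [300. 263.] 235 min [ 538. -250.  119.] max [ 562. -150.  139.] mean [ 548.2 -200.9  130. ]
 bar
  px [300. 182.] 747 min [ 643. -131.  188.] max [682. 146. 200.] mean [661.5  -0.9 195.1]
 tray ((432.78314208984375, -374.1025390625), (98.06031036376953, 236.3795166015625), 13.411843299865723) 778
 fence ((557.6947021484375, 17.137435913085938), (253.13424682617188, 213.6000213623047), 85.52027893066406) 380
 base ((471.43743896484375, 25.108718872070312), (337.9000244140625, 517.798828125), 78.00749969482422) 2255
```

```bash
cat > m2.py <<'E'
from m import *
for n,P,c in zip(('scene','side'),cl,W):
    hsv=cv2.cvtColor(c['frame'],cv2.COLOR_BGR2HSV)
    def rect(t,lo,hi,b,e=True):
        m=(P[...,2]>lo)&(P[...,2]<hi)&(P[...,0]>b[0])&(P[...,0]<b[1])&(P[...,1]>b[2])&(P[...,1]<b[3])&e
        q=P[m][:,:2].astype(np.float32)
        if len(q)>3:
            bx=cv2.minAreaRect(q);d=np.linalg.svd(q-q.mean(0),full_matrices=False)[2][0]
            print(n,t,np.round(bx[0],1),np.round(bx[1],1),round(bx[2],1),'pca',round(np.degrees(np.arctan2(d[1],d[0]))%180,2),'mean',q.mean(0).round(1),'mx',q.min(0).round(),q.max(0).round(),len(q))
    rect('bar',190,202,(600,720,-180,200))
    rect('lever',119,140,(500,600,-290,-140))
    rect('plate+lever rest',119,140,(500,700,-290,-120))
    rect('handle',80,110,(350,520,-60,120))
    rect('fence',66,75,(440,640,-130,150))
    rect('tray',42,50,(330,540,-510,-240),hsv[...,1]>90)
    rect('base',14,21,(400,780,-160,180))
E
python3 m2.py
```

```text
scene bar [666.7   6.9] [273.3  30. ] 87.2 pca 87.52 mean [667.1  -4.4] mx [ 647. -129.] [686. 144.] 752
scene lever [ 552.5 -215.1] [127.2  20.4] 87.1 pca 87.27 mean [ 553.3 -221. ] mx [ 539. -279.] [ 565. -152.] 326
scene plate+lever rest [ 596.  -186.2] [197.7 101.5] 37.5 pca 32.26 mean [ 594.3 -201.6] mx [ 539. -279.] [ 692. -120.] 493
scene handle [464.6  16.3] [17.7 21.4] 32.4 pca 64.76 mean [465.7  12.9] mx [451.   6.] [473.  25.] 57
scene fence [515.   15.5] [212.6 118.5] 87.4 pca 87.43 mean [535.   11.6] mx [455. -93.] [578. 120.] 373
scene tray [ 437.3 -375.8] [100.8 239.5] 13.5 pca 102.75 mean [ 444.8 -390.8] mx [ 364. -502.] [ 512. -252.] 782
scene base [586.3  -6.4] [307.  271.3] 87.6 pca 61.9 mean [635.7  -1.9] mx [ 449. -160.] [727. 151.] 2407
side bar [663.4   7.4] [276.9  29.7] 87.4 pca 87.55 mean [6.619e+02 3.000e-01] mx [ 643. -131.] [682. 146.] 724
side lever [ 547.9 -212.8] [124.7  22. ] 86.1 pca 86.9 mean [ 547.3 -217.4] mx [ 536. -275.] [ 562. -150.] 318
side plate+lever rest [ 589.  -182.2] [191.5 103.8] 36.6 pca 36.47 mean [ 577.  -202.9] mx [ 536. -275.] [ 690. -121.] 428
side handle [458.8  18.9] [17.1 17.7] 19.8 pca 154.33 mean [458.4  16.6] mx [450.  10.] [468.  27.] 63
side fence [511.1  18.7] [209.8 120.7] 87.9 pca 87.4 mean [532.4  13.6] mx [451. -88.] [574. 122.] 396
side tray [ 432.8 -374.1] [ 98.1 236.4] 13.4 pca 102.77 mean [ 424.8 -388. ] mx [ 359. -499.] [ 505. -250.] 778
side base [583.3  -6. ] [315.  271.5] 87.8 pca 41.18 mean [586.3  -1.2] mx [ 443. -160.] [724. 155.] 2344
```

```bash
cat >> h.py <<'E'
O=np.array([580.1,10.8]);YAW=-0.0436
ex=np.array([np.cos(YAW),np.sin(YAW)]);ey=np.array([-ex[1],ex[0]])
def toR(p): p=np.array(p[:2])-O; return np.array([p@ex,p@ey])
def toW(x,y): return O+x*ex+y*ey
def go(x,y,z,yaw=np.pi+YAW,s=None):
    s=s or manip.read_state(); M=R.from_euler('xyz',s['eef_rot']).as_matrix()
    d=M.T@(np.array([x,y,z])-s['eef_pos']); t=-((yaw-s['eef_rot'][2]+np.pi)%(2*np.pi)-np.pi)
    return (d/1000).round(4),round(t,4)
E
python3 - <<'E'
from h import *
print('to A',go(445,383,150))
for p in [(445,383),(452,276),(578,283),(461.7,17.6),(435,-375),(513,17)]: print(p,toR(p).round(1))
E
```

```text
to A (array([-0.2476, -0.0174,  0.055 ]), np.float64(-0.3812))
(445, 383) [-151.2  366. ]
(452, 276) [-139.5  259.4]
(578, 283) [-14.  271.8]
(461.7, 17.6) [-118.6    1.6]
(435, -375) [-128.1 -391.8]
(513, 17) [-67.3   3.3]
```

>>> move_arm(moves=[[-0.248,-0.017,0.055,-0.381],[-0.248,-0.017,0.055,-0.381],[-0.248,-0.017,0.055,-0.381],[-0.248,-0.017,0.055,-0.381],[-0.248,-0.017,0.055,-0.381],[-0.248,-0.017,0.055,-0.381],[-0.248,-0.017,0.055,-0.381],[-0.248,-0.017,0.055,-0.381]], jaw=0.06, squeeze=20)

```text
clock: 0.95
eef_pos: [444.8, 384.0, 150.6]
eef_rot: [3.142, -0.0, 3.098]
wrist_force: [-0.3, 0.4, 0.3]
finger_gap: 59.9
finger_force: 0.0
```

```bash
cat > look.py <<'E'
# neck tops seen from scene+side, excluding gripper
from h import *
def tops(box=(150,800,60,550),lo=90,hi=118,names=('scene','side')):
  out=[]
  for n in names:
    c=shot(n);P=cloud(c);hsv=cv2.cvtColor(c['frame'],cv2.COLOR_BGR2HSV)
    m=(P[...,2]>lo)&(P[...,2]<hi)&(P[...,0]>box[0])&(P[...,0]<box[1])&(P[...,1]>box[2])&(P[...,1]<box[3])
    m&=(hsv[...,0]<18)&(hsv[...,1]>80)
    k,l,st,ce=cv2.connectedComponentsWithStats(m.astype(np.uint8))
    for i in range(1,k):
      if st[i,4]>=15:
        q=P[l==i];print(n,ce[i].round(),st[i,4],'mid',((q.min(0)+q.max(0))/2)[:2].round(1),'ext',(q.max(0)-q.min(0)).round(),'R',toR(((q.min(0)+q.max(0))/2)).round(1))
if __name__=='__main__':
  tops()
  s=manip.read_state();print(s['clock'],s['eef_pos'],s['eef_rot'],s['joints'],s['wrist_force'])
  c=shot('wrist','w1.png')
E
python3 look.py
```

```text
scene [304. 133.] 34 mid [447.8 379.3] ext [21. 22. 24.] R [-148.3  362.4]
scene [290. 149.] 39 mid [455.7 270.4] ext [18. 19. 25.] R [-135.6  253.9]
scene [325. 160.] 51 mid [581.3 280.8] ext [18. 25. 25.] R [-10.6 269.8]
scene [367. 166.] 183 mid [705.  326.8] ext [61. 45. 27.] R [111.  321.1]
side [257. 138.] 154 mid [696.1 328.9] ext [57. 41. 27.] R [102.  322.8]
side [215. 142.] 20 mid [563.6 385. ] ext [21. 13. 17.] R [-32.8 373.1]
side [231. 158.] 44 mid [572.9 280.6] ext [22. 15. 27.] R [-18.9 269.2]
side [196. 171.] 64 mid [450.  274.8] ext [23. 22. 27.] R [-141.5  258.1]
1.05 [444.48985456 384.47341705 150.97153578] [3.14111665e+00 3.51683485e-04 3.09951791e+00] [ 6.50742502e-01  4.30274000e-01  1.47400207e+00  1.49924061e-04
  1.23674196e+00 -8.78028276e-01] [ 0.11990161  0.33563891 -0.60764513]
```

View pics/w1.png

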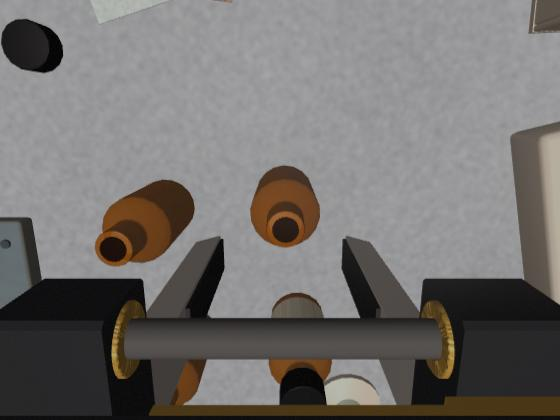

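Wrist view: open mouths at (286,228) for A and (114,247) for B. The capped bottle is at about (303,390).

```bash
python3 - <<'E'
from h import *
W=np.load('pics/w1.npz')
for u,v in((286,228),(114,247)):
    p=ray(W,u,v,112);print(p.round(1),toR(p).round(1))
p=ray(W,286,228,112);print(go(p[0],p[1],90))
E
```

```text
[443.5 387.3 112. ] [-152.9  370.2]
[451.1 281.3 112. ] [-140.6  264.6]
(array([0.0012, 0.0027, 0.061 ]), np.float64(0.0016))
```

>>> move_arm(moves=[[0.001,0.002,0.03,0],[0.001,0.002,0.059,0],[0.001,0.002,0.059,0],[0.001,0.002,0.059,0]])

```text
clock: 1.5
eef_pos: [444.4, 386.1, 92.4]
eef_rot: [3.141, 0.0, 3.099]
wrist_force: [1.0, 1.0, 0.8]
finger_gap: 60.0
finger_force: 0.0
```

>>> move_arm(moves=[[0,0,0,0],[0,0,0,0],[0,0,0,0],[0,0,0,0],[0,0,0,0],[0,0,0,0]], jaw=0.01)

```text
clock: 2.1
eef_pos: [444.8, 385.6, 91.6]
eef_rot: [3.141, 0.0, 3.098]
wrist_force: [-0.5, 0.3, 2.3]
finger_gap: 23.6
finger_force: 20.0
```

>>> move_arm(moves=[[0,0,-0.03,0],[0,0,-0.08,0],[0,0,-0.13,0],[0,0,-0.135,0],[0,0,-0.135,0]])

```text
clock: 2.6
eef_pos: [444.9, 385.6, 227.3]
eef_rot: [3.14, 0.002, 3.098]
wrist_force: [-0.5, 0.8, -1.5]
finger_gap: 23.7
finger_force: 20.0
```

```bash
python3 - <<'E'
from h import *
for y in (66,0,-66):
  for x in (-43.6,):
    w=toW(x,y);print(y,w.round(1),go(w[0],w[1],230))
W=shot('wrist','w2.png')
E
```

```text
66 [539.4  78.6] (array([-0.1079, -0.3025, -0.0029]), np.float64(-0.0002))
0 [536.5  12.7] (array([-0.1079, -0.3685, -0.0029]), np.float64(-0.0002))
-66 [533.7 -53.2] (array([-0.1079, -0.4345, -0.003 ]), np.float64(-0.0002))
```

View pics/w2.png

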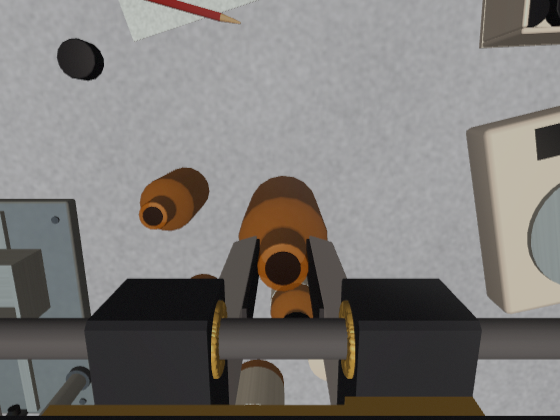

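>>> move_arm(moves=[[-0.018,-0.045,0,0],[-0.035,-0.09,0,0],[-0.05,-0.135,0,0],[-0.07,-0.18,0,0],[-0.085,-0.225,0,0],[-0.1,-0.27,0,0],[-0.108,-0.3015,0,0],[-0.108,-0.3015,0,0],[-0.108,-0.3015,0.02,0],[-0.108,-0.3015,0.02,0]])

```text
clock: 3.65
eef_pos: [537.9, 79.6, 202.7]
eef_rot: [-3.141, -0.006, 3.098]
wrist_force: [-1.3, -0.3, -2.3]
finger_gap: 23.3
finger_force: 20.0
```

```bash
cat > cells.py <<'E'
from h import *
# cell fence geometry from scene/side cloud in rinser frame
for n in('scene','side'):
    c=shot(n,n+'c.png');P=cloud(c);q=P.reshape(-1,3);d=q[:,:2]-O;r=np.stack([d@ex,d@ey,q[:,2]],1)
    m=(r[:,2]>66)&(r[:,2]<75)&(abs(r[:,1])<115)&(r[:,0]>-100)&(r[:,0]<140)
    f=r[m]
    hx,ed=np.histogram(f[:,0],np.arange(-100,140,4));print(n,'x',[(int(a),int(b)) for a,b in zip(ed,hx) if b>5])
    hy,ed=np.histogram(f[:,1],np.arange(-115,116,4));print(n,'y',[(int(a),int(b)) for a,b in zip(ed,hy) if b>5])
E
python3 cells.py
python3 -c "
import cv2
a=cv2.imread('pics/scenec.png')[130:300,180:380];b=cv2.imread('pics/sidec.png')[130:300,180:380]
cv2.imwrite('pics/c1.png',cv2.resize(cv2.hconcat([a,b]),(800,340),interpolation=cv2.INTER_CUBIC))"
```

```text
scene x [(-80, 26), (-76, 67), (-72, 10), (-68, 10), (-60, 6), (-56, 7), (-52, 11), (-48, 13), (-40, 9), (-36, 12), (-32, 9), (-28, 11), (-24, 12), (-20, 9), (-16, 14), (-12, 69), (-8, 27)]
scene y [(-103, 34), (-99, 10), (-91, 6), (-79, 6), (-67, 6), (-39, 6), (-35, 32), (-31, 13), (-7, 7), (29, 20), (33, 19), (37, 6), (45, 6), (61, 7), (97, 12), (101, 9)]
side x [(-84, 26), (-80, 81), (-76, 12), (-72, 10), (-68, 14), (-64, 10), (-60, 11), (-56, 11), (-52, 11), (-48, 8), (-44, 10), (-40, 9), (-36, 10), (-32, 7), (-28, 10), (-24, 10), (-20, 9), (-16, 68), (-12, 29)]
side y [(-103, 6), (-99, 36), (-95, 15), (-79, 7), (-71, 6), (-51, 6), (-35, 9), (-31, 38), (-27, 12), (9, 6), (33, 30), (37, 20), (101, 7), (105, 9)]
```

View pics/c1.png

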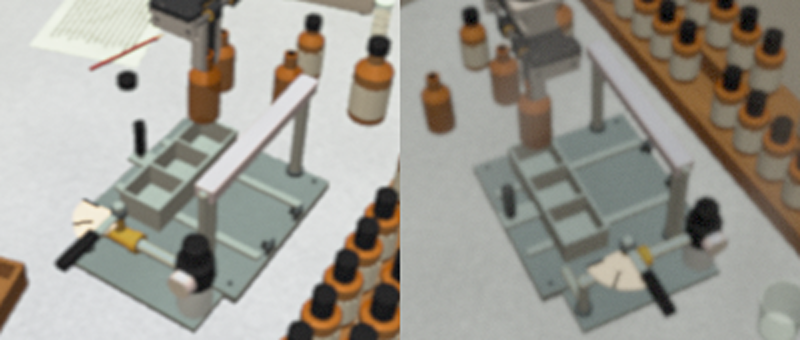

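The bottle hangs over the left cell (scene crop (205,110)), the rest is unchanged. Next is lowering.

>>> move_arm(moves=[[0,0,0.03,0],[0,0,0.055,0],[0,0,0.07,0],[0,0,0.08,0],[0,0,0.08,0]])

```text
clock: 4.25
eef_pos: [539.1, 79.8, 125.8]
eef_rot: [-3.141, -0.002, 3.098]
wrist_force: [0.3, 0.3, -1.6]
finger_gap: 23.6
finger_force: 20.0
```

>>> move_arm(moves=[[0,0,0,0],[0,0,0,0],[0,0,0,0],[0,0,0,0]], jaw=0.05)

```text
clock: 4.65
eef_pos: [539.6, 79.5, 127.0]
eef_rot: [3.141, 0.001, 3.098]
wrist_force: [-0.0, -0.1, -0.9]
finger_gap: 49.1
finger_force: 0.0
```

>>> move_arm(moves=[[0,0,-0.03,0],[0,0,-0.06,0],[0,0,-0.06,0]])

```text
clock: 4.95
eef_pos: [540.9, 79.6, 190.6]
eef_rot: [3.141, 0.006, 3.098]
wrist_force: [0.3, 0.6, -0.7]
finger_gap: 49.7
finger_force: 0.0
```

```bash
python3 look.py; python3 - <<'E'
from h import *
print(go(451.3,279,180), go(451.3,279,150))
E
```

```text
scene [325. 160.] 50 mid [581.  279.4] ext [20. 20. 25.] R [-10.8 268.4]
scene [367. 166.] 182 mid [705.  327.3] ext [60. 45. 27.] R [111.  321.6]
scene [284. 191.] 89 mid [544.1  74.4] ext [43. 29. 28.] R [-38.7  62. ]
side [262. 139.] 53 mid [709.2 320.2] ext [36. 23. 20.] R [115.5 314.7]
side [215. 142.] 19 mid [563.2 384.6] ext [21. 16. 18.] R [-33.2 372.7]
side [231. 158.] 38 mid [574.3 279.5] ext [20. 11. 26.] R [-17.5 268.2]
side [196. 172.] 54 mid [448.2 273. ] ext [27. 19. 27.] R [-143.2  256.2]
side [247. 203.] 93 mid [534.8  72.9] ext [43. 26. 27.] R [-48.  60.]
5.05 [539.50490017  79.52389848 186.69096783] [3.14145150e+00 9.81610577e-04 3.09777061e+00] [ 7.91727322e-02  3.04720786e-01  1.55937607e+00  2.05454894e-05
  1.27650429e+00 -1.44780757e+00] [ 0.78809773  0.06338424 -0.06849562]
(array([0.0965, 0.1955, 0.0059]), np.float64(-0.0003)) (array([0.0965, 0.1955, 0.0359]), np.float64(-0.0003))
```

>>> move_arm(moves=[[0.022,0.045,0.0,0],[0.045,0.09,0,0],[0.067,0.135,0,0],[0.09,0.18,0.01,0],[0.0965,0.1955,0.03,0],[0.0965,0.1955,0.036,0],[0.0965,0.1955,0.036,0],[0.0965,0.1955,0.036,0]], jaw=0.06)

```text
clock: 5.9
eef_pos: [452.2, 278.1, 150.6]
eef_rot: [-3.141, -0.0, 3.097]
wrist_force: [0.3, 0.3, 0.2]
finger_gap: 59.9
finger_force: 0.0
```

```bash
cat > mouth.py <<'E'
from h import *
import sys
# dark mouth discs inside amber, seen by the wrist camera, cast onto z=h
h=float(sys.argv[1]) if len(sys.argv)>1 else 112
c=shot('wrist','wm.png');f=c['frame'];hsv=cv2.cvtColor(f,cv2.COLOR_BGR2HSV)
am=((hsv[...,0]<20)&(hsv[...,1]>110)&(hsv[...,2]>60)).astype(np.uint8)
cs,hi=cv2.findContours(am,cv2.RETR_CCOMP,cv2.CHAIN_APPROX_NONE)
for q,k in zip(cs,hi[0]):
    if k[3]>=0 and cv2.contourArea(q)>120:
        (u,v),r=cv2.minEnclosingCircle(q);p=ray(c,u,v,h);print('mouth px',round(u),round(v),round(r,1),'W',p.round(1),'R',toR(p).round(1))
s=manip.read_state();print(s['clock'],s['eef_pos'].round(1),toR(s['eef_pos']).round(1))
E
python3 mouth.py
```

```text
mouth px 304 402 12.1 W [576.  287.8 112. ] R [-16.2 276.6]
mouth px 285 230 13.8 W [452.5 280.  112. ] R [-139.2  263.4]
5.95 [452.3 278.1 150.9] [-139.3  261.5]
```

>>> move_arm(moves=[[0,0,0.03,0],[0,0,0.06,0],[0,0,0.06,0],[0,0,0.06,0]])

```text
clock: 6.35
eef_pos: [452.2, 278.6, 91.5]
eef_rot: [3.141, 0.0, 3.097]
wrist_force: [0.4, 0.7, 0.1]
finger_gap: 59.9
finger_force: 0.0
```

>>> move_arm(moves=[[0,0,0,0],[0,0,0,0],[0,0,0,0],[0,0,0,0],[0,0,0,0],[0,0,0,0]], jaw=0.01)

```text
clock: 6.95
eef_pos: [451.7, 279.2, 90.7]
eef_rot: [3.141, 0.0, 3.098]
wrist_force: [-0.2, 1.2, 1.1]
finger_gap: 23.4
finger_force: 20.0
```

>>> move_arm(moves=[[0,0,-0.03,0],[0,0,-0.08,0],[0,0,-0.13,0],[0,0,-0.145,0],[0,0,-0.145,0],[0,0,-0.145,0]])

```text
clock: 7.55
eef_pos: [451.2, 278.9, 234.1]
eef_rot: [-3.141, -0.001, 3.098]
wrist_force: [0.4, -1.1, -1.7]
finger_gap: 23.1
finger_force: 20.0
```

```bash
python3 - <<'E'
from h import *
w=toW(-44.5,1.5);print(go(*w,205)); print(manip.read_state()['eef_pos'])
E
```

```text
(array([-0.0961, -0.2606,  0.0292]), np.float64(-0.0001))
[451.17544925 278.85381061 234.14574144]
```

>>> move_arm(moves=[[0,-0.05,0,0],[0,-0.1,0,0],[0,-0.15,0,0],[0,-0.2,0,0],[-0.01,-0.245,0,0],[-0.05,-0.2605,0,0],[-0.09,-0.2605,0,0],[-0.096,-0.2605,0.0,0],[-0.096,-0.2605,0.02,0],[-0.096,-0.2605,0.03,0],[-0.096,-0.2605,0.03,0],[-0.096,-0.2605,0.03,0]])

```text
clock: 8.75
eef_pos: [535.7, 14.8, 205.5]
eef_rot: [3.142, -0.001, 3.098]
wrist_force: [0.2, 0.7, -0.8]
finger_gap: 23.5
finger_force: 20.0
```

>>> move_arm(moves=[[0,0,0.03,0],[0,0,0.055,0],[0,0,0.07,0],[0,0,0.082,0],[0,0,0.082,0],[0,0,0.082,0],[0,0,0.082,0]])

```text
clock: 9.45
eef_pos: [536.6, 14.6, 124.6]
eef_rot: [3.142, 0.002, 3.098]
wrist_force: [0.7, -0.0, -1.0]
finger_gap: 23.6
finger_force: 20.0
```

>>> move_arm(moves=[[0,0,0,0],[0,0,0,0],[0,0,0,0],[0,0,0,0]], jaw=0.045)

```text
clock: 9.85
eef_pos: [536.1, 14.6, 123.6]
eef_rot: [3.142, 0.0, 3.098]
wrist_force: [0.7, -0.3, -0.5]
finger_gap: 44.9
finger_force: 0.0
```

>>> move_arm(moves=[[0,0,-0.03,0],[0,0,-0.06,0],[0,0,-0.06,0],[0,0,-0.06,0]])

```text
clock: 10.25
eef_pos: [536.1, 14.6, 183.5]
eef_rot: [3.142, 0.001, 3.098]
wrist_force: [-0.7, -0.9, -1.4]
finger_gap: 44.7
finger_force: 0.0
```

```bash
python3 look.py; python3 - <<'E'
from h import *
print(go(576.8,285,150))
E
```

```text
scene [325. 160.] 52 mid [581.3 279.3] ext [20. 19. 27.] R [-10.5 268.2]
scene [367. 166.] 185 mid [704.6 326.2] ext [60. 43. 28.] R [110.6 320.5]
scene [284. 190.] 89 mid [543.4  73.5] ext [48. 27. 25.] R [-39.4  61. ]
side [231. 158.] 34 mid [576. 278.] ext [22. 18. 28.] R [-15.7 266.8]
side [248. 202.] 101 mid [536.8  74. ] ext [46. 28. 27.] R [-46.   61.3]
10.35 [535.59817586  14.59481303 182.36369396] [-3.14158691e+00 -1.66367313e-03  3.09779310e+00] [-4.11192269e-02  2.89288535e-01  1.58984228e+00 -1.34234987e-06
  1.26412552e+00 -1.56811560e+00] [-0.36136798  0.25043972 -0.41704772]
(array([-0.0294,  0.272 ,  0.0322]), np.float64(-0.0002))
```

>>> move_arm(moves=[[0,0.045,0.0,0],[0,0.09,0,0],[-0.01,0.135,0,0],[-0.02,0.18,0,0],[-0.029,0.225,0.0,0],[-0.029,0.27,0.02,0],[-0.029,0.272,0.032,0],[-0.029,0.272,0.032,0],[-0.029,0.272,0.032,0]], jaw=0.06)

```text
clock: 11.3
eef_pos: [577.0, 284.1, 151.2]
eef_rot: [-3.141, -0.001, 3.097]
wrist_force: [-1.1, 0.1, 0.7]
finger_gap: 59.9
finger_force: 0.0
```

```bash
python3 mouth.py
```

```text
mouth px 288 230 13.8 W [577.5 287.8 112. ] R [-14.7 276.7]
11.35 [577.3 284.  152. ] [-14.7 272.8]
```

>>> move_arm(moves=[[0,0.002,0.03,0],[0,0.002,0.06,0],[0,0.002,0.061,0],[0,0.002,0.061,0]])

```text
clock: 11.75
eef_pos: [577.6, 286.4, 91.8]
eef_rot: [3.141, 0.001, 3.097]
wrist_force: [0.0, -0.6, 0.2]
finger_gap: 59.6
finger_force: 0.0
```

>>> move_arm(moves=[[0,0,0,0],[0,0,0,0],[0,0,0,0],[0,0,0,0],[0,0,0,0],[0,0,0,0]], jaw=0.01)

```text
clock: 12.35
eef_pos: [577.1, 287.2, 90.7]
eef_rot: [3.141, 0.0, 3.098]
wrist_force: [-0.1, 0.6, 1.7]
finger_gap: 23.3
finger_force: 20.0
```

>>> move_arm(moves=[[0,0,-0.03,0],[0,0,-0.08,0],[0,0,-0.13,0],[0,0,-0.175,0],[0,0,-0.175,0],[0,0,-0.175,0]])

```text
clock: 12.95
eef_pos: [577.1, 287.1, 265.6]
eef_rot: [3.141, 0.001, 3.098]
wrist_force: [-0.8, -0.6, -1.4]
finger_gap: 23.4
finger_force: 20.0
```

```bash
python3 - <<'E'
from h import *
w=toW(-44.5,-64.5);print(go(*w,205)); print(manip.read_state()['eef_pos'])
E
```

```text
(array([ 0.0294, -0.3405,  0.0605]), np.float64(-0.0001))
[577.05238611 287.12305762 265.62436381]
```

>>> move_arm(moves=[[0.005,-0.045,0,0],[0.01,-0.09,0,0],[0.015,-0.135,0,0],[0.02,-0.18,0,0],[0.025,-0.225,0,0],[0.0295,-0.27,0,0],[0.0295,-0.315,0,0],[0.0295,-0.3405,0,0],[0.0295,-0.3405,0.03,0],[0.0295,-0.3405,0.06,0],[0.0295,-0.3405,0.06,0],[0.0295,-0.3405,0.06,0]])

```text
clock: 14.15
eef_pos: [532.4, -51.7, 205.1]
eef_rot: [3.141, -0.002, 3.098]
wrist_force: [0.3, -0.1, -0.6]
finger_gap: 23.3
finger_force: 20.0
```

>>> move_arm(moves=[[0,0,0.03,0],[0,0,0.055,0],[0,0,0.07,0],[0,0,0.083,0],[0,0,0.083,0],[0,0,0.083,0],[0,0,0.083,0]])

```text
clock: 14.85
eef_pos: [533.2, -51.9, 123.6]
eef_rot: [-3.141, 0.002, 3.098]
wrist_force: [-0.1, -1.2, -0.7]
finger_gap: 23.4
finger_force: 20.0
```

>>> move_arm(moves=[[0,0,0,0],[0,0,0,0],[0,0,0,0],[0,0,0,0]], jaw=0.045)

```text
clock: 15.25
eef_pos: [532.7, -51.8, 122.6]
eef_rot: [-3.142, 0.0, 3.098]
wrist_force: [0.6, 0.4, 0.5]
finger_gap: 45.0
finger_force: 0.0
```

>>> move_arm(moves=[[0,0,-0.03,0],[0,0,-0.08,0],[0.04,0.03,-0.1,0],[0.08,0.065,-0.1,0],[0.08,0.065,-0.1,0],[0.08,0.065,-0.1,0]])

```text
clock: 15.85
eef_pos: [455.3, 17.2, 223.0]
eef_rot: [-3.142, 0.001, 3.099]
wrist_force: [0.3, -0.1, 0.3]
finger_gap: 45.2
finger_force: 0.0
```

```bash
python3 - <<'E'
from h import *
for n in('scene','side'):
    c=shot(n,n+'d.png');P=cloud(c);d=P[...,:2]-O;x=d@ex;y=d@ey;z=P[...,2]
    hsv=cv2.cvtColor(c['frame'],cv2.COLOR_BGR2HSV)
    m=(z>85)&(z<107)&(x<-100)&(x>-160)&(abs(y)<30)&(hsv[...,2]<90)
    print(n,'handle',x[m].min(),x[m].max(),y[m].min(),y[m].max(),m.sum())
    for lo in (-100,-33,33):
        m=(z>121)&(z<148)&(x>-80)&(x<0)&(y>lo)&(y<lo+66)&(hsv[...,1]>80)&(hsv[...,0]<20)
        if m.sum()>3: print('  neck',x[m].min().round(),x[m].max().round(),y[m].min().round(),y[m].max().round(),z[m].max().round(),m.sum())
s=manip.read_state();print(s['eef_pos'],toR(s['eef_pos']))
a=cv2.imread('pics/scened.png')[130:300,180:380];b=cv2.imread('pics/sided.png')[130:300,180:380]
cv2.imwrite('pics/c2.png',cv2.resize(cv2.hconcat([a,b]),(800,340),interpolation=cv2.INTER_CUBIC))
E
```

```text
scene handle -123.21633438508725 -106.66421522912835 -8.238453056033475 4.317378042912333 29
  neck -54.0 -30.0 -81.0 -59.0 146.0 78
  neck -50.0 -29.0 -15.0 7.0 146.0 73
  neck -52.0 -30.0 52.0 69.0 145.0 55
side handle -128.7586935011823 -113.88115361490826 -6.557493354322974 4.505901218196282 39
  neck -57.0 -35.0 -78.0 -55.0 147.0 87
  neck -56.0 -32.0 -12.0 12.0 147.0 75
  neck -58.0 -38.0 54.0 66.0 146.0 40
[456.22113817  16.18489172 222.41912569] [-1.23995843e+02 -1.96330257e-02]
```

View pics/c2.png

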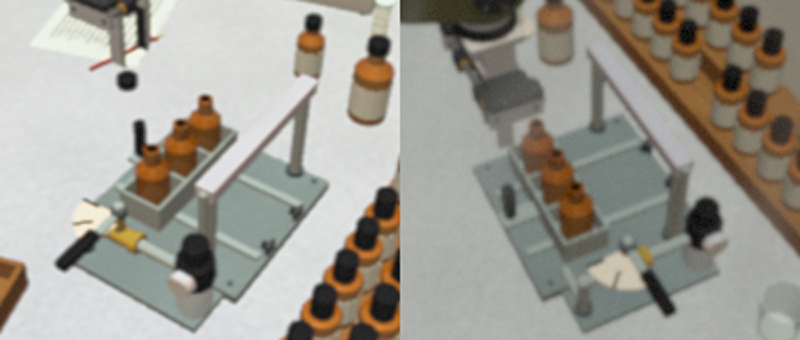

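All three bottles stand upright in the cells. Next I take the handle.

>>> move_arm(moves=[[-0.005,0.001,0.05,0],[-0.005,0.001,0.1,0],[-0.005,0.001,0.14,0],[-0.005,0.001,0.156,0],[-0.005,0.001,0.156,0],[-0.005,0.001,0.156,0]])

```text
clock: 16.55
eef_pos: [461.3, 16.8, 66.7]
eef_rot: [-3.142, -0.0, 3.097]
wrist_force: [-0.5, 0.2, -0.4]
finger_gap: 44.5
finger_force: 0.0
```

>>> move_arm(moves=[[0,0,0,0],[0,0,0,0],[0,0,0,0],[0,0,0,0],[0,0,0,0]], jaw=0.01)

```text
clock: 17.05
eef_pos: [461.2, 20.2, 67.2]
eef_rot: [3.137, 0.002, 3.098]
wrist_force: [1.6, 28.6, 1.2]
finger_gap: 19.9
finger_force: 20.0
```

```bash
python3 - <<'E'
from h import *
s=manip.read_state();print(s['eef_pos'],toR(s['eef_pos']),s['wrist_force'],s['finger_gap'])
w=toW(10,0);print(go(*w,66))
E
```

```text
[461.21679515  20.17435094  67.19595432] [-119.17881886    4.18377654] [ 1.58884927 28.58920886  1.19041294] 19.88575357557023
(array([-0.1292, -0.0041,  0.0014]), np.float64(-0.0004))
```

>>> move_arm(moves=[[0,0.002,0,0],[0,0.004,0,0],[0,0.004,0,0],[0,0.004,0,0]])

```text
clock: 17.45
eef_pos: [461.2, 20.4, 67.1]
eef_rot: [-3.14, 0.001, 3.098]
wrist_force: [-0.9, -9.2, 4.2]
finger_gap: 19.6
finger_force: 20.0
```

>>> move_arm(moves=[[-0.004,0,0,0],[-0.012,0,0,0],[-0.022,0,0,0],[-0.032,0,0,0],[-0.042,0,0,0],[-0.05,0,0,0],[-0.05,0,0,0],[-0.05,0,0,0]])

```text
clock: 18.25
eef_pos: [511.6, 18.2, 67.2]
eef_rot: [-3.14, 0.002, 3.098]
wrist_force: [1.0, -7.7, 3.3]
finger_gap: 19.9
finger_force: 20.0
```

>>> move_arm(moves=[[-0.004,-0.001,0,0],[-0.012,-0.001,0,0],[-0.022,-0.001,0,0],[-0.032,-0.001,0,0],[-0.042,-0.001,0,0],[-0.052,-0.001,0,0],[-0.062,-0.001,0,0],[-0.068,-0.001,0,0],[-0.072,-0.001,0,0],[-0.072,-0.001,0,0]])

```text
clock: 19.25
eef_pos: [583.6, 15.1, 67.2]
eef_rot: [3.141, 0.002, 3.098]
wrist_force: [2.3, 1.3, 5.0]
finger_gap: 20.0
finger_force: 20.0
```

>>> move_arm(moves=[[-0.002,0,0,0],[-0.004,0,0,0],[-0.006,0,0,0],[-0.007,0,0,0],[-0.007,0,0,0],[-0.007,0,0,0]])

```text
clock: 19.85
eef_pos: [590.0, 14.8, 67.2]
eef_rot: [3.142, 0.001, 3.098]
wrist_force: [0.4, 0.9, 5.0]
finger_gap: 19.6
finger_force: 20.0
```

>>> move_arm(moves=[[-0.002,0,0,0],[-0.004,0,0,0],[-0.005,0,0,0],[-0.005,0,0,0],[-0.005,0,0,0]])

```text
clock: 20.35
eef_pos: [592.8, 14.7, 66.6]
eef_rot: [-3.142, -0.005, 3.098]
wrist_force: [-15.9, 1.0, 13.2]
finger_gap: 19.6
finger_force: 20.0
```

```bash
sed -i 's/O=np.array(\[580.1,10.8\])/O=np.array([582.8,15.1])/' h.py; python3 - <<'E'
from h import *
w=toW(-20,-258);print(w,go(*w,215,yaw=np.pi/2+YAW))
E
```

```text
[ 551.57377017 -241.78309125] (array([ 0.0307, -0.258 , -0.1482]), np.float64(1.5708))
```

>>> move_arm(moves=[[0,0,0,0],[0,0,0,0],[0,0,0,0],[0,0,0,0]], jaw=0.05)

```text
clock: 20.75
eef_pos: [594.6, 14.5, 66.3]
eef_rot: [-3.142, -0.0, 3.098]
wrist_force: [0.0, -0.6, 0.2]
finger_gap: 47.7
finger_force: 0.0
```

>>> move_arm(moves=[[0,0,-0.03,0],[0,0,-0.07,0],[0.02,0,-0.11,0],[0.04,0,-0.15,0],[0.04,-0.04,-0.15,0],[0.04,-0.08,-0.15,0],[0.04,-0.12,-0.15,0],[0.04,-0.16,-0.15,0],[0.04,-0.2,-0.15,0],[0.04,-0.24,-0.15,0],[0.034,-0.258,-0.15,0],[0.034,-0.258,-0.15,0]])

```text
clock: 21.95
eef_pos: [549.1, -243.9, 215.9]
eef_rot: [-3.142, -0.0, 3.095]
wrist_force: [-0.5, 0.4, 0.3]
finger_gap: 50.2
finger_force: 0.0
```

>>> move_arm(moves=[[0,0,0,0.14],[0,0,0,0.28],[0,0,0,0.42],[0,0,0,0.56],[0,0,0,0.7],[0,0,0,0.84],[0,0,0,0.98],[0,0,0,1.12],[0,0,0,1.26],[0,0,0,1.4],[0,0,0,1.53],[0,0,0,1.571]])

```text
clock: 23.15
eef_pos: [549.4, -240.6, 216.5]
eef_rot: [-3.142, -0.0, 1.523]
wrist_force: [-0.5, -0.2, 0.4]
finger_gap: 50.1
finger_force: 0.0
```

```bash
python3 - <<'E'
from h import *
c=shot('wrist','w5.png')
s=manip.read_state();print(s['eef_pos'],s['eef_rot'],s['joints'],s['clock'])
for n in('scene','side'):
    c=shot(n,n+'e.png');P=cloud(c);d=P[...,:2]-O;x=d@ex;y=d@ey;z=P[...,2]
    hsv=cv2.cvtColor(c['frame'],cv2.COLOR_BGR2HSV)
    m=(z>66)&(z<76)&(x>0)&(x<150)&(abs(y)<104)
    print('fence',x[m].min(),x[m].max(),y[m].min(),y[m].max(),m.sum())
E
```

```text
[ 549.43716059 -240.57773704  216.49989449] [ 3.14158396e+00 -7.00267609e-05  1.52292170e+00] [-4.73803196e-01  4.04110274e-01  1.35533955e+00  6.85791483e-05
  1.38216385e+00 -4.25941432e-01] 23.2
fence 47.98314797855516 120.27383420876826 -103.9907865112036 100.84521054769982 258
fence 4.1220842551034265 84.90916609576391 -103.77343786537342 44.067899526586416 72
```

View pics/w5.png

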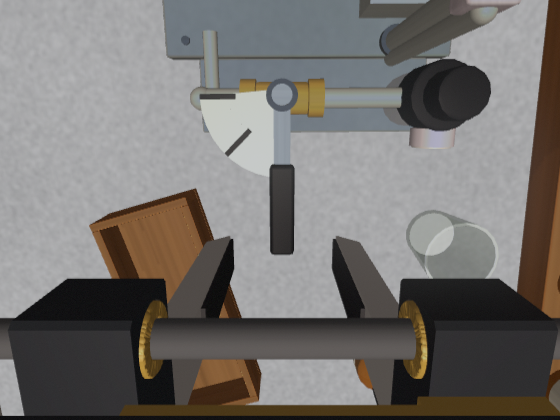

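Wrist view: lever hub at (282,96), sleeve from row 165 to row 254 at column 282, and the mid mark on the quarter plate at (238,142). The lever is at shut.

```bash
python3 - <<'E'
from h import *
W=np.load('pics/w5.npz')
for n,u,v,h in(('hub',282,96,132),('in',282,165,132),('out',282,253,132),('mark0',238,142,112),('tip',282,90,132)):
    p=ray(W,u,v,h);print(n,p.round(1),toR(p).round(1))
a=np.load('pics/w5.npz');P=cloud(W)
m=(P[...,2]>128)&(P[...,2]<136);q=P[m];print(q[:,:2].min(0),q[:,:2].max(0))
for v in (100,180,210,240): print(P[v,282].round(1))
print(manip.read_state()['eef_pos'])
E
```

```text
hub [ 553.5 -159.2  132. ] [ -21.7 -175.4]
in [ 551.2 -205.8  132. ] [ -21.9 -222. ]
out [ 548.  -271.5  132. ] [ -22.2 -287.8]
mark0 [ 519.1 -189.6  112. ] [ -54.8 -207.3]
tip [ 553.7 -155.3  132. ] [ -21.7 -171.5]
[ 539.03113394 -273.25246588] [ 676.70489256 -104.78264793]
[ 553.4 -161.8  133.3]
[ 550.7 -216.5  131.7]
[ 549.6 -238.5  131.7]
[ 548.5 -261.2  132.2]
[ 549.42772021 -240.86350559  216.48171036]
```

>>> move_arm(moves=[[0,0,0.04,0],[0,0,0.08,0],[0,0,0.106,0],[0,0,0.106,0],[0,0,0.106,0]])

```text
clock: 23.8
eef_pos: [549.7, -241.6, 111.4]
eef_rot: [3.141, 0.0, 1.528]
wrist_force: [-0.3, -0.5, 0.3]
finger_gap: 50.0
finger_force: 0.0
```

>>> move_arm(moves=[[0,0,0,0],[0,0,0,0],[0,0,0,0],[0,0,0,0],[0,0,0,0]], jaw=0.005, squeeze=12)

```text
clock: 24.3
eef_pos: [549.2, -241.8, 110.9]
eef_rot: [-3.141, 0.0, 1.527]
wrist_force: [-4.1, 0.7, 2.4]
finger_gap: 18.2
finger_force: 12.0
```

```bash
python3 - <<'E'
from h import *
s=manip.read_state();print(s['eef_pos'],s['eef_rot'],s['wrist_force'],s['moment'])
M=R.from_euler('xyz',s['eef_rot']).as_matrix()
A=np.array([*toW(-21.8,-174),s['eef_pos'][2]]);r=s['eef_pos']-A;print('r',r)
for t in (0.13,.26,.39,.52,.65,.72,.76):
    p=A+R.from_euler('z',-t).apply(r); print(t,(M.T@(p-s['eef_pos'])/1000).round(4))
E
```

```text
[ 549.18527    -241.83575655  110.85153781] [-3.14131741e+00  2.08372292e-04  1.52686294e+00] [-4.11312563  0.65815457  2.44121114] [ 0.04774939  0.8405138  -0.00319393]
r [ -4.25145053 -84.05129276   0.        ]
0.13 [ 0.0008 -0.0109  0.    ]
0.26 [ 0.003  -0.0216  0.    ]
0.39 [ 0.0065 -0.032   0.    ]
0.52 [ 0.0114 -0.0417  0.    ]
0.65 [ 0.0175 -0.0508  0.    ]
0.72 [ 0.0213 -0.0554  0.    ]
0.76 [ 0.0235 -0.0578  0.    ]
```

>>> move_arm(moves=[[0.0002,-0.0055,0,0.065],[0.0008,-0.011,0,0.13],[0.0018,-0.0163,0,0.195],[0.003,-0.0216,0,0.26],[0.0046,-0.0268,0,0.325],[0.0065,-0.032,0,0.39],[0.0088,-0.037,0,0.455],[0.0114,-0.0417,0,0.52],[0.0175,-0.0508,0,0.65],[0.0175,-0.0508,0,0.65]])

```text
clock: 25.3
eef_pos: [498.9, -222.1, 110.9]
eef_rot: [3.141, 0.0, 0.874]
wrist_force: [-3.8, -3.8, 1.3]
finger_gap: 18.1
finger_force: 12.0
```

```bash
python3 - <<'E'
from h import *
s=manip.read_state();print(s['eef_pos'],s['eef_rot'],s['wrist_force'],s['moment'],s['clock'],s['finger_gap'])
A=toW(-21.8,-174);r=s['eef_pos'][:2]-A;print('ang',(-np.pi/2+YAW)-np.arctan2(r[1],r[0]),np.hypot(*r))
c=shot('wrist','w6.png')
E
```

```text
[ 498.88358421 -222.05442956  110.88142079] [3.14122695e+00 4.64624816e-04 8.74403859e-01] [-3.78173958 -3.81786204  1.27229519] [-0.61315211  0.70354146 -0.2131717 ] 25.3 18.11591354330825
ang 0.6602041284861246 84.30108648908318
```

View pics/w6.png

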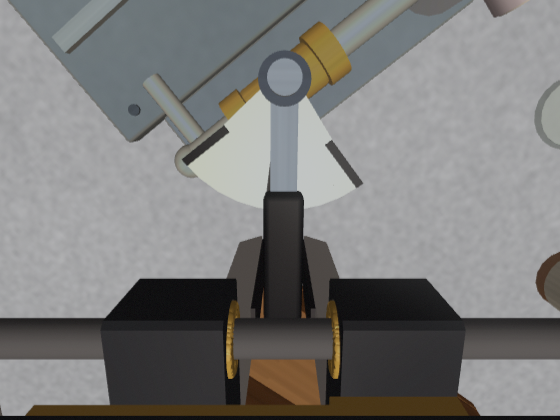

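The lever covers the middle mark. Both outer marks are visible, at (345,163) and (205,146), which agrees with the tool's 0.65 rad. The remaining 0.11 rad comes next, then hold.

>>> move_arm(moves=[[0.0002,-0.0046,0,0.055],[0.0005,-0.0092,0,0.11],[0.0005,-0.0092,0,0.11],[0.0005,-0.0092,0,0.11]])

```text
clock: 25.75
eef_pos: [492.8, -216.3, 110.8]
eef_rot: [3.141, 0.0, 0.771]
wrist_force: [-3.8, -3.1, 5.6]
finger_gap: 18.1
finger_force: 12.0
```

```bash
cat > lev.py <<'E'
from h import *
s=manip.read_state();A=toW(-21.8,-174);r=s['eef_pos'][:2]-A
print(s['clock'],'ang pos',((-np.pi/2+YAW)-np.arctan2(r[1],r[0])).round(4),'yaw',round(1.5269-s['eef_rot'][2],4),np.hypot(*r).round(1),s['wrist_force'].round(1))
E
python3 lev.py
```

```text
25.75 ang pos 0.76 yaw 0.7562 84.3 [-3.8 -3.1  5.6]
```

>>> move_arm(moves=[[0,0,0,0],[0,0,0,0],[0,0,0,0],[0,0,0,0],[0,0,0,0],[0,0,0,0],[0,0,0,0],[0,0,0,0],[0,0,0,0],[0,0,0,0],[0,0,0,0],[0,0,0,0]])

```text
clock: 26.95
eef_pos: [492.8, -216.3, 110.8]
eef_rot: [3.141, 0.0, 0.771]
wrist_force: [-4.7, -2.3, 6.0]
finger_gap: 17.8
finger_force: 12.0
```

>>> move_arm(moves=[[0,0,0,0],[0,0,0,0],[0,0,0,0],[0,0,0,0],[0,0,0,0],[0,0,0,0],[0,0,0,0],[0,0,0,0],[0,0,0,0],[0,0,0,0],[0,0,0,0],[0,0,0,0]])

```text
clock: 28.15
eef_pos: [492.8, -216.3, 110.8]
eef_rot: [3.141, 0.0, 0.771]
wrist_force: [-4.8, -2.1, 4.9]
finger_gap: 17.8
finger_force: 12.0
```

>>> move_arm(moves=[[0,0,0,0],[0,0,0,0],[0,0,0,0],[0,0,0,0],[0,0,0,0],[0,0,0,0],[0,0,0,0],[0,0,0,0]])

```text
clock: 28.95
eef_pos: [492.8, -216.3, 110.8]
eef_rot: [3.141, 0.0, 0.771]
wrist_force: [-4.4, -3.1, 6.1]
finger_gap: 18.2
finger_force: 12.0
```

```bash
python3 - <<'E'
from h import *
s=manip.read_state()
M=R.from_euler('xyz',s['eef_rot']).as_matrix()
A=np.array([*toW(-21.8,-174),s['eef_pos'][2]]);r=s['eef_pos']-A
for t in (.1,.2,.3,.4,.5,.6,.7,.76,.775):
    p=A+R.from_euler('z',t).apply(r); print(t,(M.T@(p-s['eef_pos'])/1000).round(4))
E
python3 lev.py
```

```text
0.1 [0.0004 0.0084 0.    ]
0.2 [0.0016 0.0167 0.    ]
0.3 [0.0037 0.0249 0.    ]
0.4 [0.0066 0.0328 0.    ]
0.5 [0.0102 0.0404 0.    ]
0.6 [0.0146 0.0476 0.    ]
0.7 [0.0197 0.0544 0.    ]
0.76 [0.023  0.0581 0.    ]
0.775 [0.0239 0.059  0.    ]
28.95 ang pos 0.7593 yaw 0.7561 84.3 [-4.4 -3.1  6.1]
```

>>> move_arm(moves=[[0.0004,0.0084,0,-0.1],[0.0016,0.0167,0,-0.2],[0.0037,0.0249,0,-0.3],[0.0066,0.0328,0,-0.4],[0.0102,0.0404,0,-0.5],[0.0146,0.0476,0,-0.6],[0.0197,0.0544,0,-0.7],[0.023,0.0581,0,-0.76],[0.0237,0.0588,0,-0.77],[0.0237,0.0588,0,-0.77],[0.0237,0.0588,0,-0.77]])

```text
clock: 30.05
eef_pos: [549.3, -241.7, 110.7]
eef_rot: [-3.138, -0.001, 1.541]
wrist_force: [-15.4, 2.4, 11.8]
finger_gap: 17.7
finger_force: 12.0
```

```bash
python3 lev.py
```

```text
30.05 ang pos 0.0053 yaw -0.014 84.0 [-15.4   2.4  11.8]
```

>>> move_arm(moves=[[0,-0.001,0,0],[0,-0.001,0,0],[0,-0.001,0,0],[0,-0.001,0,0],[0,-0.001,0,0]], jaw=0.05)

```text
clock: 30.55
eef_pos: [549.6, -241.6, 110.3]
eef_rot: [-3.142, -0.0, 1.537]
wrist_force: [0.2, 0.4, -0.1]
finger_gap: 49.4
finger_force: 0.0
```

>>> move_arm(moves=[[0,0,-0.04,0],[0,0,-0.08,0],[0,0,-0.106,0],[0,0,-0.106,0],[0,0,-0.106,0]])

```text
clock: 31.05
eef_pos: [549.5, -241.5, 216.2]
eef_rot: [3.141, 0.0, 1.537]
wrist_force: [0.2, -0.4, -0.2]
finger_gap: 49.7
finger_force: 0.0
```

```bash
python3 - <<'E'
from h import *
W=shot('wrist','w7.png');P=cloud(W);hsv=cv2.cvtColor(W['frame'],cv2.COLOR_BGR2HSV)
m=(abs(P[...,2]-132)<5)&(hsv[...,2]<60)&(P[...,1]<-195)&(P[...,1]>-300)&(P[...,0]>450)&(P[...,0]<600)
q=P[m][:,:2].astype(np.float32);print(cv2.minAreaRect(q),len(q))
d=np.linalg.svd(q-q.mean(0),full_matrices=False)[2][0];print(q.mean(0),'lever angle',np.degrees(np.arctan2(d[1],d[0]))%180,'shut=87.5')
w=toW(9.5,-0.5);print(go(*w,215),manip.read_state()['eef_pos'])
E
```

```text
((550.1099853515625, -239.34814453125), (66.15704345703125, 16.988283157348633), 87.6620864868164) 1482
[ 549.8879 -245.0636] lever angle 86.7518 shut=87.5
(array([0.2569, 0.0344, 0.0004]), np.float64(-1.5611)) [ 549.16800467 -241.44835661  215.24758201]
```

>>> move_arm(moves=[[0.03,0.0,0,-0.13],[0.06,0.0,0,-0.26],[0.09,0.0,0,-0.4],[0.12,0,0,-0.54],[0.15,0,0,-0.68],[0.18,0.0,0,-0.82],[0.21,0.01,0,-0.96],[0.235,0.02,0,-1.1],[0.257,0.03,0,-1.24],[0.257,0.034,0,-1.38],[0.257,0.034,0,-1.5],[0.257,0.034,0,-1.561]])

```text
clock: 32.3
eef_pos: [591.8, 14.4, 214.5]
eef_rot: [3.142, -0.003, 3.103]
wrist_force: [-0.5, -1.1, 1.1]
finger_gap: 50.0
finger_force: 0.0
```

```bash
python3 - <<'E'
from h import *
w=toW(10,0);print(go(*w,67),manip.read_state()['eef_pos'])
E
```

```text
(array([-0.0014,  0.0003,  0.1475]), np.float64(0.005)) [591.79480518  14.35125102 214.52333468]
```

>>> move_arm(moves=[[-0.001,0,0.04,0.005],[-0.001,0,0.08,0.005],[-0.001,0,0.12,0.005],[-0.001,0,0.147,0.005],[-0.001,0,0.147,0.005],[-0.001,0,0.147,0.005]], squeeze=20)

```text
clock: 32.9
eef_pos: [593.1, 14.1, 69.4]
eef_rot: [-3.142, -0.001, 3.093]
wrist_force: [0.1, 0.1, 0.4]
finger_gap: 49.8
finger_force: 0.0
```

>>> move_arm(moves=[[0,0,0,0],[0,0,0,0],[0,0,0,0],[0,0,0,0],[0,0,0,0]], jaw=0.01)

```text
clock: 33.4
eef_pos: [593.4, 14.6, 70.0]
eef_rot: [3.141, 0.001, 3.093]
wrist_force: [-0.3, 5.6, 3.1]
finger_gap: 19.7
finger_force: 20.0
```

>>> move_arm(moves=[[0.003,0,0,0],[0.01,0,0,0],[0.02,0,0,0],[0.03,0,0,0],[0.04,0,0,0],[0.05,0,0,0],[0.06,0,0,0],[0.067,0,0,0],[0.07,0,0,0],[0.07,0,0,0]])

```text
clock: 34.4
eef_pos: [522.9, 17.6, 70.0]
eef_rot: [3.141, 0.0, 3.093]
wrist_force: [-1.4, 4.6, 9.3]
finger_gap: 19.9
finger_force: 20.0
```

Remaining: about 80 mm to the outer stop (handle at x ≈ 443).

>>> move_arm(moves=[[0.003,0,0,0],[0.01,0,0,0],[0.02,0,0,0],[0.03,0,0,0],[0.04,0,0,0],[0.05,0,0,0],[0.06,0,0,0],[0.068,0,0,0],[0.074,0,0,0],[0.076,0,0,0],[0.076,0,0,0]])

```text
clock: 35.5
eef_pos: [447.2, 20.9, 69.9]
eef_rot: [-3.141, 0.0, 3.093]
wrist_force: [-2.1, 0.2, 9.6]
finger_gap: 19.9
finger_force: 20.0
```

>>> move_arm(moves=[[0.002,0,0,0],[0.004,0,0,0],[0.006,0,0,0],[0.006,0,0,0],[0.006,0,0,0]])

```text
clock: 36.0
eef_pos: [443.3, 21.1, 70.0]
eef_rot: [-3.141, 0.005, 3.093]
wrist_force: [15.4, 1.2, -4.0]
finger_gap: 19.5
finger_force: 20.0
```

>>> move_arm(moves=[[-0.002,0,0,0],[-0.002,0,0,0],[-0.002,0,0,0],[-0.002,0,0,0]], jaw=0.05)

```text
clock: 36.4
eef_pos: [443.0, 21.3, 69.3]
eef_rot: [-3.141, -0.001, 3.093]
wrist_force: [-0.4, -0.2, -0.3]
finger_gap: 47.8
finger_force: 0.0
```

>>> move_arm(moves=[[0,0,-0.04,0],[0,0,-0.08,0],[-0.02,-0.03,-0.11,0],[-0.05,-0.06,-0.11,0],[-0.075,-0.066,-0.11,0],[-0.075,-0.066,-0.11,0],[-0.075,-0.066,-0.11,0]])

```text
clock: 37.1
eef_pos: [514.5, -48.2, 178.8]
eef_rot: [3.141, -0.002, 3.093]
wrist_force: [-0.2, -1.1, 0.4]
finger_gap: 49.7
finger_force: 0.0
```

```bash
python3 mouth.py 142; python3 - <<'E'
from h import *
for n in('scene','side'):
    c=shot(n,n+'f.png');P=cloud(c);d=P[...,:2]-O;x=d@ex;y=d@ey;z=P[...,2]
    hsv=cv2.cvtColor(c['frame'],cv2.COLOR_BGR2HSV)
    for lo in (-100,-33,33):
        m=(z>121)&(z<148)&(x>-100)&(x<-20)&(y>lo)&(y<lo+66)&(hsv[...,1]>80)&(hsv[...,0]<20)
        if m.sum()>3: print(n,'neck',x[m].min().round(),x[m].max().round(),y[m].min().round(),y[m].max().round(),z[m].max().round(),m.sum())
    m=(z<49)&(z>42)&(hsv[...,1]>90)&(P[...,0]>330)&(P[...,0]<540)&(P[...,1]<-240)&(P[...,1]>-510)
    print('tray',cv2.minAreaRect(P[m][:,:2].astype(np.float32)))
E
```

```text
mouth px 388 230 14.2 W [516.8  15.9 142. ] R [-66.   -2.1]
mouth px 278 228 13.7 W [512.9 -50.  142. ] R [-67.  -68.1]
mouth px 498 227 14.8 W [518.5  82.1 142. ] R [-67.1  64.1]
37.15 [514.4 -47.9 179. ] [-65.6 -65.9]
scene neck -78.0 -53.0 -86.0 -65.0 145.0 79
scene neck -71.0 -51.0 -20.0 0.0 146.0 67
scene neck -72.0 -54.0 46.0 66.0 146.0 55
tray ((437.70562744140625, -376.63134765625), (100.93468475341797, 239.58035278320312), 13.299426078796387)
side neck -80.0 -59.0 -83.0 -57.0 147.0 81
side neck -79.0 -56.0 -15.0 10.0 147.0 70
side neck -78.0 -63.0 49.0 61.0 146.0 35
tray ((432.913818359375, -373.8387451171875), (98.20954132080078, 236.38514709472656), 13.54666805267334)
```

View pics/wm.png

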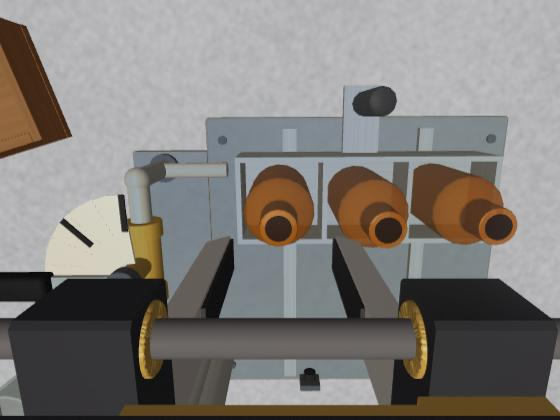

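Wrist view: the three bottles stand upright in the drawn-out carriage, mouths at (278,228), (388,230) and (498,227), with the lever across the pipe. Now the right bottle.

>>> move_arm(moves=[[0.001,-0.003,0.03,0],[0.001,-0.003,0.058,0],[0.001,-0.003,0.058,0],[0.001,-0.003,0.058,0]])

```text
clock: 37.65
eef_pos: [513.9, -50.9, 122.3]
eef_rot: [-3.142, 0.0, 3.093]
wrist_force: [0.8, -0.6, 0.9]
finger_gap: 50.1
finger_force: 0.0
```

>>> move_arm(moves=[[0,0,0,0],[0,0,0,0],[0,0,0,0],[0,0,0,0],[0,0,0,0],[0,0,0,0]], jaw=0.01)

```text
clock: 38.25
eef_pos: [514.2, -51.1, 122.0]
eef_rot: [3.142, 0.001, 3.093]
wrist_force: [-0.5, 0.8, 5.7]
finger_gap: 23.5
finger_force: 20.0
```

>>> move_arm(moves=[[0,0,-0.03,0],[0,0,-0.07,0],[0,0,-0.11,0],[0,0,-0.14,0],[0,0,-0.14,0],[0,0,-0.14,0]])

```text
clock: 38.85
eef_pos: [513.8, -51.2, 260.9]
eef_rot: [-3.142, -0.0, 3.093]
wrist_force: [-0.6, -0.5, -1.6]
finger_gap: 23.1
finger_force: 20.0
```

```bash
python3 - <<'E'
from h import *
print(go(453,-440,180),manip.read_state()['eef_pos'],manip.read_state()['joints'])
E
```

```text
(array([ 0.0417, -0.3913,  0.0809]), np.float64(-0.0052)) [513.7568025  -51.18255504 260.88905749] [-1.70198214e-01  1.86232936e-01  1.53279161e+00 -8.99664043e-05
  1.42291475e+00 -1.69216295e+00]
```

>>> move_arm(moves=[[0.005,-0.045,0,0],[0.01,-0.09,0,0],[0.015,-0.135,0,0],[0.02,-0.18,0,0],[0.025,-0.225,0,0],[0.03,-0.27,0,0],[0.035,-0.315,0,0],[0.04,-0.36,0,0],[0.0415,-0.391,0.03,0],[0.0415,-0.391,0.06,0],[0.0415,-0.391,0.06,0],[0.0415,-0.391,0.06,0]])

```text
clock: 40.05
eef_pos: [453.3, -439.1, 200.9]
eef_rot: [3.14, -0.001, 3.093]
wrist_force: [0.1, -0.5, -0.6]
finger_gap: 23.4
finger_force: 20.0
```

```bash
python3 - <<'E'
from h import *
s=manip.read_state();print(s['eef_pos'],s['joints'][5])
W=shot('wrist','w9.png')
P=cloud(W);hsv=cv2.cvtColor(W['frame'],cv2.COLOR_BGR2HSV)
m=(abs(P[...,2]-46)<3)&(hsv[...,1]>80)&(P[...,1]<-230)&(P[...,1]>-520)&(P[...,0]>330)&(P[...,0]<540)
print(cv2.minAreaRect(P[m][:,:2].astype(np.float32)),m.sum())
m=(abs(P[...,2]-8)<3)&(hsv[...,1]>80)&(P[...,1]<-230)&(P[...,1]>-520)&(P[...,0]>330)&(P[...,0]<540)
print('floor',cv2.minAreaRect(P[m][:,:2].astype(np.float32)),m.sum())
E
```

```text
[ 453.32305348 -439.13584099  200.89866159] -2.3498194166655133
((435.57659912109375, -371.24139404296875), (99.42646789550781, 239.8335723876953), 13.51117992401123) 5537
floor ((432.5429992675781, -372.9141845703125), (92.76594543457031, 235.004150390625), 13.503477096557617) 15744
```

View pics/w9.png

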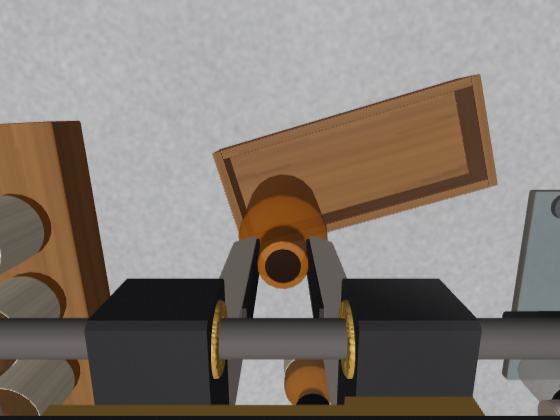

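The bottle is over the near end of the tray; the tray's inner floor is clear and its centre is about (436,-372).

>>> move_arm(moves=[[0.001,-0.001,0.03,0],[0.001,-0.001,0.06,0],[0.001,-0.001,0.085,0],[0.001,-0.001,0.1,0],[0.001,-0.001,0.1,0],[0.001,-0.001,0.1,0],[0.001,-0.001,0.1,0]])

```text
clock: 40.8
eef_pos: [453.0, -441.1, 103.4]
eef_rot: [-3.14, 0.002, 3.093]
wrist_force: [0.6, 0.4, -0.7]
finger_gap: 23.1
finger_force: 20.0
```

>>> move_arm(moves=[[0,0,0,0],[0,0,0,0],[0,0,0,0],[0,0,0,0]], jaw=0.045)

```text
clock: 41.2
eef_pos: [452.4, -440.7, 101.7]
eef_rot: [-3.141, 0.0, 3.093]
wrist_force: [-0.8, -0.6, 0.3]
finger_gap: 44.9
finger_force: 0.0
```

>>> move_arm(moves=[[0,0,-0.03,0],[0,0,-0.08,0],[0,0,-0.1,0],[0,0,-0.1,0]])

```text
clock: 41.6
eef_pos: [453.1, -441.5, 205.2]
eef_rot: [-3.137, 0.004, 3.093]
wrist_force: [-0.1, -0.0, -0.1]
finger_gap: 44.5
finger_force: 0.0
```

```bash
python3 - <<'E'
from h import *
w=toW(-66,-0.5);print(w,go(*w,180),manip.read_state()['eef_pos'])
E
```

```text
[516.84092865  17.47716355] (array([-0.0411,  0.4616,  0.0234]), np.float64(-0.0052)) [ 453.12985256 -441.49042947  205.20914974]
```

>>> move_arm(moves=[[-0.005,0.047,0,0],[-0.01,0.094,0,0],[-0.015,0.141,0,0],[-0.02,0.188,0,0],[-0.025,0.235,0,0],[-0.03,0.282,0,0],[-0.035,0.329,0,0],[-0.041,0.376,0,0],[-0.041,0.42,0,0],[-0.041,0.459,0.02,0],[-0.041,0.459,0.023,0],[-0.041,0.459,0.023,0]], jaw=0.05)

```text
clock: 42.8
eef_pos: [515.0, 16.3, 176.9]
eef_rot: [-3.141, -0.003, 3.094]
wrist_force: [0.5, -0.4, -1.4]
finger_gap: 49.9
finger_force: 0.0
```

```bash
python3 mouth.py 142
```

```text
mouth px 281 236 14.0 W [517.2  16.  142. ] R [-65.6  -1.9]
mouth px 392 233 14.3 W [518.6  82.1 142. ] R [-67.   64.2]
42.85 [515.4  15.5 177.7] [-67.4  -2.6]
```

>>> move_arm(moves=[[-0.001,-0.001,0.03,0],[-0.001,-0.001,0.058,0],[-0.001,-0.001,0.058,0],[-0.001,-0.001,0.058,0]])

```text
clock: 43.25
eef_pos: [516.9, 13.9, 121.3]
eef_rot: [-3.142, 0.0, 3.091]
wrist_force: [-0.4, 0.3, 0.1]
finger_gap: 50.0
finger_force: 0.0
```

>>> move_arm(moves=[[0,0,0,0],[0,0,0,0],[0,0,0,0],[0,0,0,0],[0,0,0,0],[0,0,0,0]], jaw=0.01)

```text
clock: 43.85
eef_pos: [517.0, 14.9, 121.0]
eef_rot: [3.141, 0.001, 3.093]
wrist_force: [-0.0, 1.6, 5.4]
finger_gap: 23.6
finger_force: 20.0
```

>>> move_arm(moves=[[0,0,-0.03,0],[0,0,-0.07,0],[0,0,-0.11,0],[0,0,-0.14,0],[0,0,-0.14,0],[0,0,-0.14,0]])

```text
clock: 44.45
eef_pos: [516.5, 14.8, 259.9]
eef_rot: [-3.142, -0.0, 3.093]
wrist_force: [0.7, -0.4, -1.0]
finger_gap: 23.6
finger_force: 20.0
```

```bash
python3 - <<'E'
from h import *
print(go(435.7,-372.5,200),manip.read_state()['eef_pos'])
E
```

```text
(array([ 0.0618, -0.3907,  0.0599]), np.float64(-0.0052)) [516.46316928  14.76583012 259.86606332]
```

>>> move_arm(moves=[[0.008,-0.045,0,0],[0.016,-0.09,0,0],[0.024,-0.135,0,0],[0.032,-0.18,0,0],[0.04,-0.225,0,0],[0.048,-0.27,0,0],[0.055,-0.315,0,0],[0.062,-0.36,0,0],[0.062,-0.391,0.03,0],[0.062,-0.391,0.06,0],[0.062,-0.391,0.06,0],[0.062,-0.391,0.06,0]])

```text
clock: 45.65
eef_pos: [435.5, -372.2, 200.0]
eef_rot: [3.14, -0.002, 3.093]
wrist_force: [0.5, -0.1, -0.0]
finger_gap: 23.4
finger_force: 20.0
```

>>> move_arm(moves=[[0,0,0.03,0],[0,0,0.06,0],[0,0,0.085,0],[0,0,0.099,0],[0,0,0.099,0],[0,0,0.099,0],[0,0,0.099,0]])

```text
clock: 46.35
eef_pos: [436.3, -373.2, 103.2]
eef_rot: [-3.14, 0.002, 3.093]
wrist_force: [0.6, -1.0, -2.1]
finger_gap: 23.5
finger_force: 20.0
```

>>> move_arm(moves=[[0,0,0,0],[0,0,0,0],[0,0,0,0],[0,0,0,0]], jaw=0.045)

```text
clock: 46.75
eef_pos: [435.7, -372.8, 101.6]
eef_rot: [-3.141, 0.0, 3.093]
wrist_force: [0.0, 0.6, 0.5]
finger_gap: 44.6
finger_force: 0.0
```

>>> move_arm(moves=[[0,0,-0.03,0],[0,0,-0.08,0],[0,0,-0.1,0],[0,0,-0.1,0],[0,0,-0.1,0]])

```text
clock: 47.25
eef_pos: [435.5, -372.6, 200.8]
eef_rot: [3.141, -0.0, 3.093]
wrist_force: [-0.8, -0.4, -0.1]
finger_gap: 44.9
finger_force: 0.0
```

```bash
python3 - <<'E'
from h import *
print(go(518.8,81,181),manip.read_state()['eef_pos'])
E
```

```text
(array([-0.0611,  0.4571,  0.02  ]), np.float64(-0.0053)) [ 435.46898589 -372.58563808  200.81900545]
```

>>> move_arm(moves=[[-0.008,0.046,0,0],[-0.016,0.092,0,0],[-0.024,0.138,0,0],[-0.032,0.184,0,0],[-0.04,0.23,0,0],[-0.048,0.276,0,0],[-0.055,0.322,0,0],[-0.061,0.368,0,0],[-0.061,0.414,0,0],[-0.061,0.457,0.01,0],[-0.061,0.457,0.02,0],[-0.061,0.457,0.02,0]], jaw=0.05)

```text
clock: 48.45
eef_pos: [517.7, 81.1, 178.7]
eef_rot: [-3.141, -0.005, 3.095]
wrist_force: [-0.1, 0.7, -0.4]
finger_gap: 50.2
finger_force: 0.0
```

```bash
python3 mouth.py 142; python3 -c "
from h import *
c=shot('side','sideg.png');P=cloud(c)
m=(P[...,2]>98)&(P[...,2]<124)&(P[...,0]>380)&(P[...,0]<500)&(P[...,1]<-250)&(P[...,1]>-490)
k,l,st,ce=cv2.connectedComponentsWithStats(m.astype(np.uint8))
for i in range(1,k):
    q=P[l==i];print(len(q),((q.min(0)+q.max(0))/2).round(1),q.max(0).round(1))
"
```

```text
mouth px 284 232 13.9 W [518.5  82.3 142. ] R [-67.1  64.3]
48.5 [518.2  80.3 179.8] [-67.4  62.3]
120 [ 434.6 -373.1  111.1] [ 446.4 -361.3  124. ]
134 [ 450.3 -440.5  111.7] [ 462.  -428.9  123.5]
1 [ 443.3 -452.1   98.1] [ 443.3 -452.1   98.1]
```

Both bottles stand upright in the tray (necks at the right places and height). Next is the last one.

>>> move_arm(moves=[[0,0,0.03,0],[0,0,0.058,0],[0,0,0.059,0],[0,0,0.059,0]])

```text
clock: 48.95
eef_pos: [519.1, 79.8, 123.2]
eef_rot: [-3.142, -0.0, 3.091]
wrist_force: [0.5, -0.1, 0.4]
finger_gap: 50.2
finger_force: 0.0
```

>>> move_arm(moves=[[0,0,0,0],[0,0,0,0],[0,0,0,0],[0,0,0,0],[0,0,0,0],[0,0,0,0]], jaw=0.01)

```text
clock: 49.55
eef_pos: [519.2, 80.9, 123.0]
eef_rot: [3.141, 0.001, 3.093]
wrist_force: [-0.1, 0.8, 5.7]
finger_gap: 23.5
finger_force: 20.0
```

>>> move_arm(moves=[[0,0,-0.03,0],[0,0,-0.07,0],[0,0,-0.11,0],[0,0,-0.14,0],[0,0,-0.14,0],[0,0,-0.14,0]])

```text
clock: 50.15
eef_pos: [518.7, 80.7, 261.8]
eef_rot: [-3.141, -0.0, 3.093]
wrist_force: [0.3, 0.4, -2.2]
finger_gap: 23.3
finger_force: 20.0
```

```bash
python3 - <<'E'
from h import *
print(go(419.4,-304.4,200),manip.read_state()['eef_pos'])
E
```

```text
(array([ 0.0804, -0.3895,  0.0619]), np.float64(-0.0052)) [518.67168206  80.69650343 261.81863317]
```

>>> move_arm(moves=[[0.01,-0.045,0,0],[0.02,-0.09,0,0],[0.03,-0.135,0,0],[0.04,-0.18,0,0],[0.05,-0.225,0,0],[0.06,-0.27,0,0],[0.07,-0.315,0,0],[0.08,-0.36,0,0],[0.0805,-0.3895,0.03,0],[0.0805,-0.3895,0.06,0],[0.0805,-0.3895,0.062,0],[0.0805,-0.3895,0.062,0]])

```text
clock: 51.35
eef_pos: [419.2, -303.8, 199.7]
eef_rot: [3.14, -0.002, 3.093]
wrist_force: [1.3, 0.9, -0.9]
finger_gap: 23.3
finger_force: 20.0
```

>>> move_arm(moves=[[0,0,0.03,0],[0,0,0.06,0],[0,0,0.085,0],[0,0,0.098,0],[0,0,0.098,0],[0,0,0.098,0],[0,0,0.098,0]])

```text
clock: 52.05
eef_pos: [420.1, -304.8, 104.0]
eef_rot: [-3.14, 0.002, 3.093]
wrist_force: [-0.2, -1.2, -0.7]
finger_gap: 23.7
finger_force: 20.0
```

>>> move_arm(moves=[[0,0,0,0],[0,0,0,0],[0,0,0,0],[0,0,0,0]], jaw=0.045)

```text
clock: 52.45
eef_pos: [419.5, -304.4, 102.6]
eef_rot: [-3.141, 0.0, 3.093]
wrist_force: [-0.2, -0.5, -0.1]
finger_gap: 44.4
finger_force: 0.0
```

>>> move_arm(moves=[[0,0,-0.03,0],[0,0,-0.08,0],[0,0,-0.13,0],[0.04,0.02,-0.15,0],[0.08,0.05,-0.15,0],[0.08,0.05,-0.15,0]])

```text
clock: 53.05
eef_pos: [339.0, -248.0, 253.0]
eef_rot: [-3.141, 0.001, 3.093]
wrist_force: [0.9, -0.3, -0.0]
finger_gap: 45.0
finger_force: 0.0
```

```bash
python3 -c "
from h import *
for n in('scene','side'):
  c=shot(n,n+'z.png');P=cloud(c)
  m=(P[...,2]>98)&(P[...,2]<126)&(P[...,0]>370)&(P[...,0]<500)&(P[...,1]<-250)&(P[...,1]>-490)
  k,l,st,ce=cv2.connectedComponentsWithStats(m.astype(np.uint8))
  for i in range(1,k):
    q=P[l==i]
    if len(q)>5:print(n,len(q),((q.min(0)+q.max(0))/2).round(1),q.max(0).round(1))
print(manip.read_state()['wrist_force'])
"
```

```text
scene 116 [ 422.8 -307.2  110.6] [ 435.2 -295.   123.2]
scene 124 [ 437.6 -376.9  111.5] [ 450.1 -365.1  124.9]
scene 133 [ 433.8 -432.6  111.2] [ 446.  -420.7  124.2]
side 120 [ 418.4 -304.3  111.5] [ 430.1 -291.3  124.3]
side 126 [ 434.1 -372.6  112. ] [ 446.4 -360.6  125.4]
side 132 [ 430.4 -428.4  112. ] [ 442.1 -416.1  125. ]
[-0.055471   -0.30371767  0.34512189]
```

View pics/scenez.png

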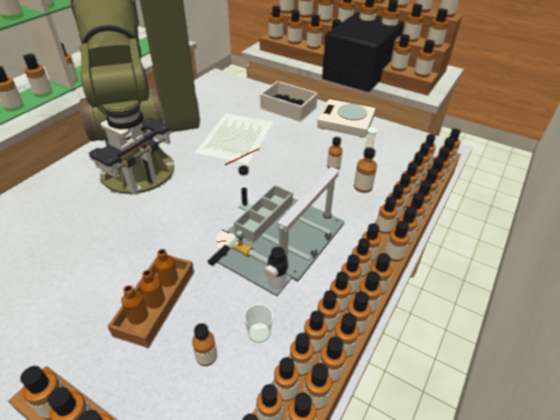

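The final view shows three open bottles standing in the tray at (133,300), (151,285) and (165,265). One was nudged but is still upright inside. The lever is across the pipe, and the capped bottles and other glassware are unmoved. One last check of the carriage and lever before handing in.

```bash
python3 -c "
from h import *
for n in('scene','side'):
  c=np.load('pics/'+n+'z.npz');P=cloud(c);d=P[...,:2]-O;x=d@ex;y=d@ey;z=P[...,2]
  m=(z>66)&(z<75)&(abs(y)<104)&(x>-112)&(x<60);print(n,'fence x',np.percentile(x[m],[2,98]).round(1))
  m=(z>119)&(z<140)&(P[...,0]>470)&(P[...,0]<600)&(P[...,1]<-190)&(P[...,1]>-290);q=P[m][:,:2];print(cv2.minAreaRect(q.astype(np.float32)))
print('expected fence',-65-35,-65+35)
"
```

```text
scene fence x [-101.9  -30.4]
((551.747802734375, -234.3737335205078), (87.98533630371094, 18.539709091186523), 88.12078094482422)
side fence x [-103.   -33.4]
((546.7144165039062, -233.31503295898438), (19.221900939941406, 84.5044937133789), 0.8114662170410156)
expected fence -100 -30
```

```bash
python3 -c "
from cell import manip
print(manip.sign_off())"
```

```text
the job is handed in; nothing more can be done
None
```

I handed the job in: all three open bottles were rinsed at about half open (0.76 rad) for just over three seconds and now stand upright in the oak tray, one nudged over near the tray wall; the valve is shut, the carriage is fully out, and I touched none of the capped bottles or other glassware.

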